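# Raise the filter stand one hole and hang the funnel

## Robot

A 6-joint arm with a two-finger parallel gripper is mounted at the origin on the work surface. World frame = base frame: x ahead of the robot, y to its left, z up, the work surface at z = 0. Lengths are in m, angles in degrees, forces in N, time in s.
With the tool pointing down it reaches from about 0.35 to 0.875 m from the base axis. Payload 4.2 kg.
Tool frame: the origin (TCP) lies on the centre line of the jaws, within the pads' length; the fingertips stand 19 mm ahead of it and the grasp point (between the pads) is the TCP; x points along the fingers, y is the direction in which the jaws open and shut, and the axes are right-handed (so a half turn about x gives the same grasp; the last joint's range is limited). The gripper opens to 87 mm and grips with 3 to 60 N. Pads are 19 mm wide; open, the fingers measure 117 mm over their backs; the gripper's body (75 mm by 190 mm) begins 51 mm behind the grasp point.
Start: joints at [86.436, 22.042, 0.453, 0, -68.411, -14.817], TCP at [0.197, 0.593, 0.242] pointing down, gripper open.
Joint ranges: [-179.83, 179.83], [-69.29, 118.12], [-61.27, 80.66], [-181.25, 117.63], [-171.15, -9.14], [-177.46, 177.46]. Speed limits (degrees/s): [159.86, 159.86, 180, 180, 180, 180].

## Interface

Orientations are given as a 3x3 rotation matrix whose columns are the frame's x, y, z axes.
In Python, from station import * gives the robot as it stands.
- The arm moves only by the shell command python3 -m creep 'ROWS'. ROWS is JSON, a list of rows, each a list of 5 numbers: the opening, from 0 (shut) to 1 (fully open), then the shift along the world's x, y, z in mm, then the turn about the world's z in rad. In form: [[jaw, x, y, z, turn], ...]. A call has exactly 8 rows; each row is the pose to reach, as a shift and turn from the pose measured when the call began; what a row does not reach only later rows make up. A row lasts 1/10 s, in which the tool goes at most 50 mm and 8.59 degrees, less where a joint would pass 70% of its speed; a pose out of reach is approached as far as the arm can. A call with a gripper value outside its range is refused whole. The fingers move at their own pace and stop on an object; the grip force is fixed at half the most. Time passes only in rows, so rows that repeat a pose let the fingers close, or fill a call up. It gives the time, the measured TCP pose, the force and the opening at its end, in the units of the state.
- sense(): the state, without advancing time (a new reading comes with each control period).
- capture(name): name is "scene" or "top" or "wrist"; returns a dict with "image" (480x640x3 uint8, blue, green, red), "z_map" (480x640 float32, m along the optical axis (not along the pixel's ray), 0 where there is no reading), "mtx" (3x3 intrinsics, pixels), "eye" and "attitude" of the camera in the world. Camera axes: x right, y up, looking along -z (the intrinsics and any distortion apply to the point x, -y, -z); pixel columns grow to the right and rows downward; lengths in m; the calibration is good to about 2 mm. A picture is of the moment at which its call begins.
- finish_job(): hands the job in, once; it reports no verdict.
Trained networks look in a picture, given as the dict that the camera call returned (one of the last four; its "shot" number tells which), for a name from the list of things; names that differ only in an ending like _2 or _b are one class to them, and where a whole thing is asked for, a point or a joint stands for the part that bears it (a point fixed in the world has none). Each returns a list of dicts, best first, with "confidence" (0 to 1); they miss things now and then, are a little off and sometimes report something else, mostly with a low value. They report only what shows in the picture. A call takes as long as a camera call.
- look_for(picture, thing): "box" ([left, top, right, bottom] in pixels, round what is visible of it).
- mark_of(picture, thing): "centre" ([column, row] in pixels: a listed point, or the origin of a listed thing).
The state is a dict: "time_s": time; "joints": joint angles; "joint_velocities": joint speeds; "effort": joint torques, N m; "tcp_pos": TCP position; "ee_rot": TCP orientation; "wrist_force": force on the tool from outside, world axes, zero at the start; "moment": the same for the moment, N m; "gripper_width": opening from 0.0 (shut) to 1.0 (fully open).
Only numpy, scipy, OpenCV 4.12 (cv2) and the standard library are available. Lean on these libraries where they do the work, as an engineer would, in place of code of your own. Each camera call takes 0.05 s, during which the arm holds its last target.

## Task

The filter stand's ring is one hole too low for the tall jar: press in the red spring button and slide the square tube up until the button snaps right out through the next hole, then push the tube down with a kilogram or two's weight (10 to 20 N) for a moment to be sure that the button carries it, never wrenching it against the button. Then take the blue funnel from the rack and lower it gently into the stand's ring, let go of it, and leave everything else standing where it is.

Things in the scene. Friction and masses are not known exactly. Their poses are not given: they have to be found in the camera images.
- stand: Filter stand, fixed to the table: grey base plate 140 x 230 x 10 mm (70 mm to either side along x, y from -177 to +53 mm) and an upright dark steel post, 19 mm square. Origin on the post's axis at table height, z up. The button faces along its +x; the ring stands out along its -y.
- tube (a joint): Height (m) of the aluminium square tube, 25 x 25 mm outside, wall 2.5 mm, 160 mm long plus a 6 mm cap, sliding on the post without turning. 0: button in the top hole (start). Holes 11.5 mm in its +x face, drilled by hand: the next one is 26 to 34 mm below the top one, not measured. The button has 0.75 mm play in a hole. With the ring 0.34 kg, friction 1.5 N: unlocked and let go, it drops.
- button (a joint): How far (m) the red button is pressed in: 0 fully out (locked), 0.005 flush with the tube's outside, 0.0075 or more when behind the wall. Spring force 2.7 N at 0, 5 N flush. It stays at its height on the post when the tube rises. At a hole its dome, coming out, first pushes the tube up (up to some 15 N on the hand), then its side stops the tube.
- button_tip (a point): Tip of the domed red button (10 mm diameter), facing the stand's +x, 185 mm above the table; fully out it is 5 mm proud of the tube. A finger on it and one on the tube's back face squeeze it flush (fingers then 25 mm apart); when the tube is lifted the hole's edge pushes the dome in the rest of the way. About 1 mm short of flush it still locks. Fingers above it do not hinder the snap.
- tube_top (a point): Centre of the flat top of the tube's black cap (28 x 28 mm), 221 mm above the table at the start, 36 mm above the button.
- ring_seat (a point): Centre of the upper face of the steel ring (inside 34 mm, outside 42 mm, 8 mm high), on a 9 mm rod fixed to the tube 10 mm below its cap, 95 mm from the tube's axis along the stand's -y. 209 mm above the table at the start, 235 to 243 mm after raising.
- funnel: Blue funnel, loose, about 50 g, upright in a hole of the wooden rack. Origin at the lower end of its stem, z up along its axis. Stem 10 mm diameter, 45 mm long; cone widening to 54 mm at 85 mm; upright rim band, 54 mm diameter, from 85 to 97 mm above the origin: grip it there. Seated, the cone rests on the ring's inner edge with the origin 65 to 70 mm below the ring's upper face.
- funnel_white: White funnel of the same shape, in the rack's other hole. Leave it there.
- rack: Wooden funnel rack, fixed, 190 x 70 x 85 mm high, two 30 mm holes in its top 45 mm either side of its centre along its x. Origin at the centre of its underside. Either funnel may be in either hole; a funnel in it has its origin about 21 mm above the table.
- jar: Clear tall jar, 62 mm diameter, 150 mm high, loose, standing on the stand's base plate below the ring. Leave it there. Origin at the centre of its underside.
- dropper: White dropper bottle with a green label, 28 mm diameter, 80 mm high. Leave it.
- sample: Reddish sample jar with a steel lid, 48 mm diameter, 50 mm high. Leave it.
- dish: Shallow glass dish, 80 mm diameter, 16 mm high. Leave it.
- beaker: Clear beaker, 72 mm diameter, 95 mm high. Leave it.
- stick: Flat wooden stirring stick, 150 x 12 x 5 mm. Leave it.

How it is judged:
By the outcome, as a careful person would: the job done as asked, in the order asked, and still so for the second after the job is handed in, with the robot touching nothing.
It also fails if it takes over 72 s, if anything falls off the work surface, if the arm or the gripper's body presses on something with over 40 N, if the wrist force passes 120 N, or if a joint passes its speed limit or range.

## Working session

There is one attempt and no reset: what is moved stays moved. The work goes in short steps, Python scripts to look and compute and a shell command to move; the robot and the scene stay as the last step left them, time stands still between calls to the robot, and variables do not carry over. Pictures are saved under pics/ and viewed, and the job is handed in when it is done.

```bash
mkdir -p pics; ls; cat > h.py <<'E'
from station import *
import numpy as np, cv2
def world(p,u,v,z=None):
    K=p["mtx"];R=np.array(p["attitude"]);e=np.array(p["eye"])
    u=float(u);v=float(v)
    if z is None:
        w=p["z_map"][int(v)-2:int(v)+3,int(u)-2:int(u)+3];w=w[w>0];z=np.median(w)
    x=(u-K[0][2])/K[0][0]*z;y=(v-K[1][2])/K[1][1]*z
    return e+R@np.array([x,-y,-z])
def proj(p,P):
    K=p["mtx"];R=np.array(p["attitude"]);e=np.array(p["eye"])
    c=R.T@(np.array(P)-e);return K[0][0]*c[0]/-c[2]+K[0][2],K[1][1]*-c[1]/-c[2]+K[1][2]
E
python3 - <<'E'
from h import *
s=sense();print(s)
for n in ["scene","top","wrist"]:
    p=capture(n);cv2.imwrite(f"pics/{n}0.png",p["image"]);print(n,p["eye"],np.round(p["attitude"],3).tolist(),np.round(p["mtx"],1).tolist(),[k for k in p])
    for t in ["stand","button_tip","tube_top","ring_seat","funnel","funnel_white","rack","jar","dropper","sample","dish","beaker","stick"]:
        for m in mark_of(p,t)[:1]:
            try:print(t,np.round(m["centre"]),round(m["confidence"],2),np.round(world(p,*m["centre"]),3))
            except Exception as e:print(t,m,e)
E
```

```text
pics
{'time_s': 0.0, 'joints': array([ 8.64384552e+01,  2.20912571e+01,  3.80194843e-01, -2.89753687e-02,
       -6.84107625e+01, -1.48176156e+01]), 'joint_velocities': array([-0.09692254, -0.11061861, -0.02639976, -0.08657349,  0.0013891 ,
       -0.04670124]), 'effort': array([-1.83362658e-04, -3.90673220e+01,  1.87403280e+01,  4.21989262e+00,
        1.08936671e-02, -1.92749039e-04]), 'tcp_pos': array([0.19685782, 0.59260171, 0.2404572 ]), 'ee_rot': array([[-6.01410032e-04, -3.15480292e-01, -9.48931939e-01],
       [-2.09288015e-03, -9.48929635e-01,  3.15480852e-01],
       [-9.99997629e-01,  2.17573417e-03, -8.95666376e-05]]), 'wrist_force': array([ 0.63908725, -0.19048639, -0.54438971]), 'moment': array([-0.06611601,  0.0308905 ,  0.00781493]), 'gripper_width': 1.0000732033406778}
scene [1.16625023 0.74420446 1.05024144] [[-0.776, -0.423, 0.468], [0.631, -0.543, 0.554], [0.02, 0.725, 0.689]] [[622.7, 0.0, 315.0], [0.0, 622.7, 233.8], [0.0, 0.0, 1.0]] ['image', 'z_map', 'mtx', 'eye', 'attitude', 'shot']
stand [323. 299.] 0.71 [0.582 0.086 0.02 ]
tube_top [328. 225.] 0.6 [0.566 0.
[... 766 characters left out ...]
2 0.075 0.22 ]
ring_seat [337. 247.] 0.57 [ 0.56  -0.028  0.046]
funnel [456. 268.] 0.91 [ 0.507 -0.286  0.086]
funnel_white [466. 228.] 0.61 [ 0.595 -0.312  0.085]
rack [464. 250.] 0.65 [ 0.545 -0.305  0.086]
jar [330. 259.] 0.8 [ 0.536 -0.013  0.015]
dropper [198. 318.] 0.54 [0.403 0.279 0.061]
sample [391. 196.] 0.72 [ 0.676 -0.155  0.047]
dish [151. 284.] 0.67 [0.482 0.398 0.004]
beaker [186. 218.] 0.73 [0.634 0.321 0.004]
stick [292. 179.] 0.78 [0.729 0.074 0.006]
wrist [0.27404575 0.56719967 0.38566678] [[-0.316, 0.906, 0.281], [-0.949, -0.302, -0.093], [0.0, -0.296, 0.955]] [[372.0, 0.0, 330.3], [0.0, 372.0, 243.3], [0.0, 0.0, 1.0]] ['image', 'z_map', 'mtx', 'eye', 'attitude', 'shot']
```

View pics/scene0.png

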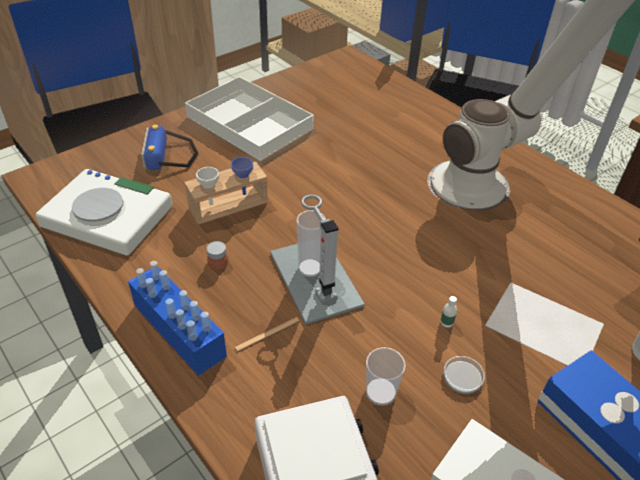

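View pics/top0.png

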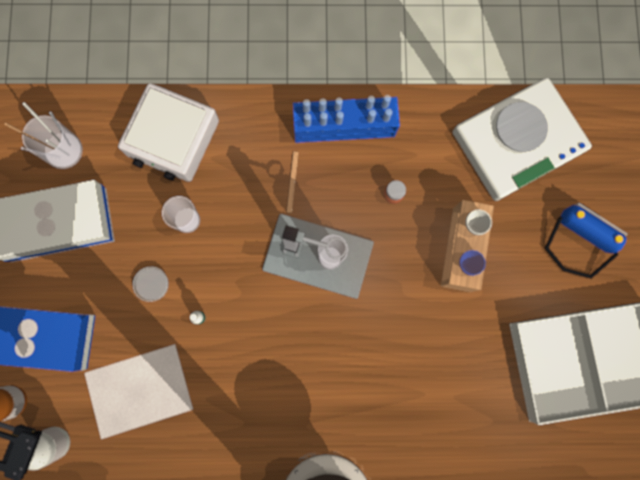

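View pics/wrist0.png

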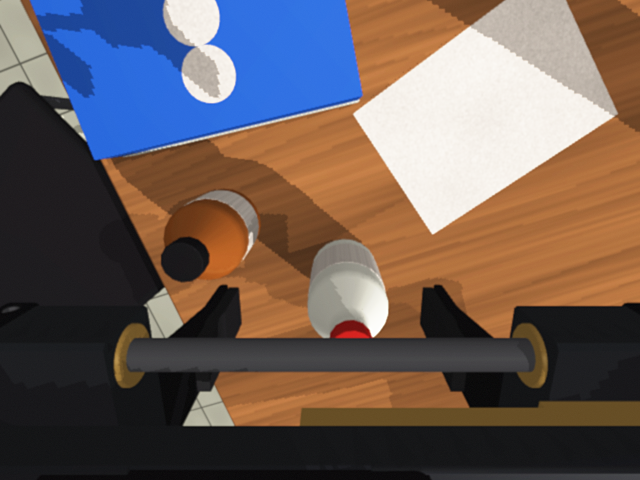

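The scene shows the stand near the image centre (cap at about 328,225, ring 311,202). The blue funnel is in the rack hole nearer the robot (top view 470,262) and the white one is at 479,221. Next I measure the stand's yaw and axis.

```bash
cat >> h.py <<'E'
def cloud(p):
    z=p["z_map"];v,u=np.nonzero(z>0);d=z[v,u];K=p["mtx"]
    c=np.stack([(u-K[0][2])/K[0][0]*d,-(v-K[1][2])/K[1][1]*d,-d],1)
    return c@np.array(p["attitude"]).T+np.array(p["eye"]),p["image"][v,u]
def near(P,c,r,z0,z1):
    return (np.hypot(P[:,0]-c[0],P[:,1]-c[1])<r)&(P[:,2]>z0)&(P[:,2]<z1)
def rect(X):
    return cv2.minAreaRect((X[:,:2]*1000).astype(np.float32))
E
python3 - <<'E'
from h import *
for n in ["top","scene"]:
    p=capture(n);P,C=cloud(p)
    hsv=cv2.cvtColor(C[None],cv2.COLOR_BGR2HSV)[0]
    m=near(P,(.56,.03),.2,.005,.016)&(hsv[:,1]<70)
    print(n,"plate",m.sum(),rect(P[m]))
    m=near(P,(.563,.075),.03,.210,.235);print("cap",m.sum(),P[m].mean(0),rect(P[m]),np.median(P[m][:,2]))
    m=near(P,(.535,-.018),.04,.19,.235);print("ring",m.sum(),P[m].mean(0) if m.any() else 0, rect(P[m]) if m.any() else 0)
    m=near(P,(.55,-.31),.09,.08,.09);print("rack",m.sum(),rect(P[m]),np.median(P[m][:,2]))
    m=near(P,(.51,-.29),.05,.095,.13)&(hsv[:,0]>100)&(hsv[:,0]<135)&(hsv[:,1]>100);print("blue",m.sum(),P[m].mean(0),P[m].min(0),P[m].max(0),cv2.minEnclosingCircle((P[m][:,:2]*1000).astype(np.float32)))
    im=p["image"];
    a=im[200:300,250:390] if n=="top" else im[180:330,250:390]
    cv2.imwrite(f"pics/{n}1.png",cv2.resize(a,None,fx=4,fy=4,interpolation=cv2.INTER_CUBIC))
E
```

```text
top plate 4409 ((546.4541015625, 14.275222778320312), (230.40646362304688, 140.66305541992188), 72.99280548095703)
cap 267 [0.56227908 0.06913491 0.21880308] ((562.0338134765625, 67.9658432006836), (40.334651947021484, 28.10420036315918), 71.94005584716797) 0.2195333989235695
ring 173 [ 0.53875976 -0.01030821  0.20782542] ((541.760498046875, -11.455368041992188), (55.092769622802734, 41.158634185791016), 46.17451858520508)
rack 1547 ((551.26318359375, -319.8167724609375), (71.87980651855469, 172.78662109375), 78.66513061523438) 0.08546517354842953
blue 43 [ 0.5335396  -0.30750913  0.10064741] [ 0.5182131  -0.32121885  0.09500188] [ 0.53946893 -0.28980974  0.12007991] ((531.4143676757812, -305.6519470214844), 17.20908546447754)
scene plate 2950 ((546.3187255859375, 14.41656494140625), (234.28968811035156, 142.1549072265625), 73.54901885986328)
cap 198 [0.5650896  0.07311249 0.21765303] ((562.5775756835938, 68.27552795410156), (44.08021545410156, 28.21055030822754), 71.57933807373047) 0.21833063713500733
ring 177 [ 0.53875812 -0.0124374   0.20551993] ((541.3621215820312, -12.458675384521484), (55.8506965637207, 40.491188049316406), 45.61183547973633)
rack 888 ((551.0689697265625, -319.5943908691406), (76.6970443725586, 172.73117065429688), 78.77850341796875) 0.08452961270804293
blue 71 [ 0.51790551 -0.31079349  0.1111115 ] [ 0.49213888 -0.33997398  0.09617659] [ 0.54331419 -0.2829663   0.1212209 ] ((513.0743408203125, -311.3499450683594), 31.127294540405273)
```

View pics/scene1.png

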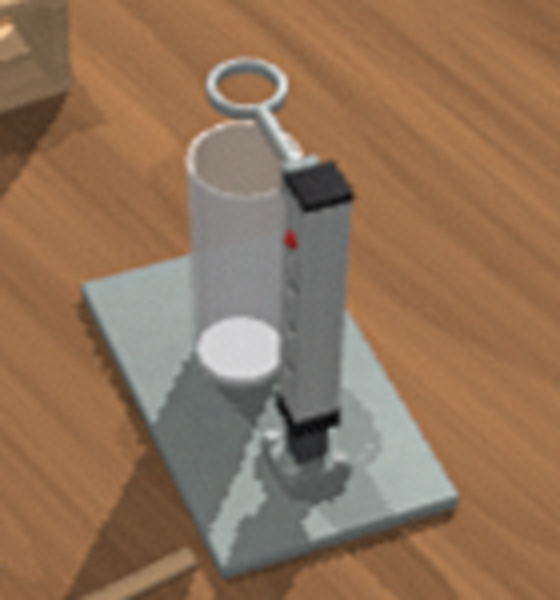

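View pics/top1.png

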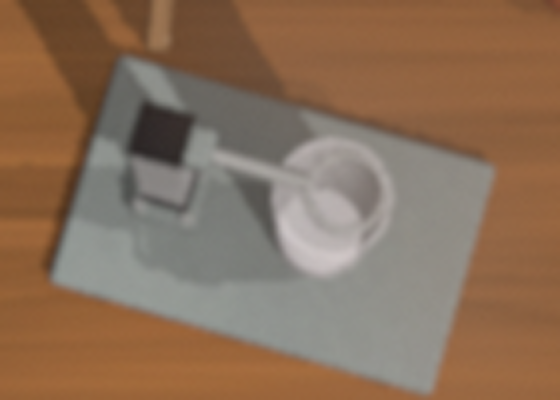

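```bash
python3 -m creep '[[1,24,-34,20,-0.13],[1,50,-70,40,-0.27],[1,76,-107,60,-0.41],[1,102,-144,75,-0.55],[1,128,-181,75,-0.69],[1,155,-218,75,-0.83],[1,181,-255,75,-0.97],[1,208,-293,75,-1.11]]'; python3 -c "
from h import *
s=sense();print(s['time_s'],s['tcp_pos'],np.degrees(np.arctan2(s['ee_rot'][1,1],s['ee_rot'][0,1])),s['joints'],s['wrist_force'])"
```

```text
time_s: 3.0
tcp_pos: [0.4057, 0.2985, 0.317]
ee_rot: [[0.001, -0.991, -0.134], [0.001, -0.134, 0.991], [-1.0, -0.001, 0.001]]
wrist_force: [1.5, 0.7, 0.4]
gripper_width: 1.002
3.0 [0.40571483 0.29850306 0.31697029] -172.2755557765701 [ 5.48430392e+01  7.32016771e+00 -8.70964058e+00  4.11756466e-03
 -7.39126623e+01 -4.71197195e+01] [1.47447046 0.69435392 0.39123058]
```

```bash
python3 -m creep '[[1,25,-36,0,-0.11],[1,52,-74,0,-0.22],[1,79,-112,-5,-0.33],[1,106,-150,-10,-0.431],[1,132,-187,-15,-0.431],[1,150,-212,-20,-0.431],[1,158.8,-225,-20,-0.431],[1,158.8,-225,-20,-0.431]]'; python3 - <<'E'
from h import *
s=sense();print(s['time_s'],s['tcp_pos'],np.degrees(np.arctan2(s['ee_rot'][1,1],s['ee_rot'][0,1])),s['wrist_force'])
p=capture("wrist");cv2.imwrite("pics/w2.png",p["image"]);P,C=cloud(p)
print(p["eye"],np.round(p["attitude"],2).tolist())
m=near(P,(.563,.075),.03,.215,.235);print("cap",m.sum(),P[m].mean(0),rect(P[m]),np.median(P[m][:,2]))
m=near(P,(.535,-.018),.03,.19,.235);print("ring",m.sum(),P[m].mean(0) if m.any() else 0, rect(P[m]) if m.any() else 0)
for t in ["tube_top","button_tip","ring_seat"]:
    for q in mark_of(p,t)[:2]: print(t,q,world(p,*q["centre"]))
print(proj(p,(.5645,.0736,.221)))
E
```

```text
time_s: 3.8
tcp_pos: [0.5652, 0.0721, 0.2966]
ee_rot: [[0.0, -0.956, 0.294], [0.0, 0.294, 0.956], [-1.0, -0.0, 0.0]]
wrist_force: [-0.4, 0.6, -0.3]
gripper_width: 1.001
3.8 [0.56517997 0.07213518 0.29661221] 162.87543057029328 [-0.35951735  0.59720408 -0.31112185]
[ 0.54070744 -0.00603115  0.44069834] [[-0.96, -0.28, -0.09], [0.3, -0.91, -0.28], [0.0, -0.3, 0.96]]
cap 2120 [0.56018114 0.07059253 0.22010206] ((559.195068359375, 67.7477798461914), (40.15699005126953, 27.715694427490234), 72.6517105102539) 0.22069182084381994
ring 1773 [ 0.53383368 -0.0151112   0.20848638] ((532.5055541992188, -14.855033874511719), (41.44319152832031, 45.5988883972168), 20.080385208129883)
tube_top {'centre': [335.9, 266.9], 'confidence': 0.82} [0.56191711 0.07487737 0.22107291]
button_tip {'centre': [309.1, 248.9], 'confidence': 0.45} [0.6079838  0.12312026 0.00143983]
ring_seat {'centre': [336.5, 383.0], 'confidence': 0.41} [0.6236892  0.28958725 0.04478806]
(np.float64(331.3881227656111), np.float64(266.1788203435222))
```

View pics/w2.png

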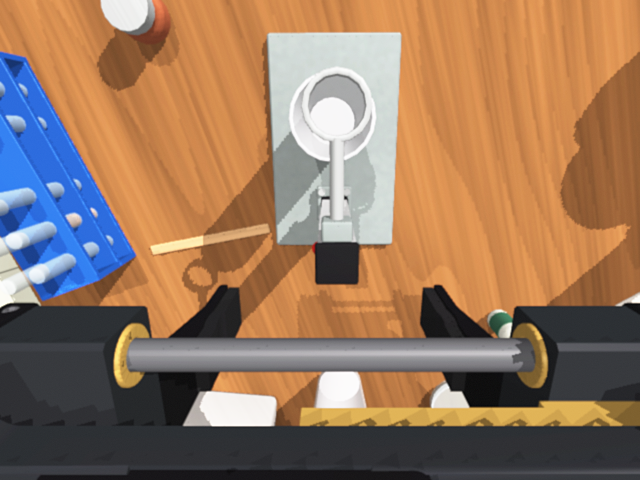

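The wrist view shows the cap centre at column 337, while the fingers' midline is at 331. The tube is therefore about 3.3 mm towards the image right, so I correct for that while descending.

```bash
python3 -m creep '[[1,-1,1,-20,0],[1,-2.3,2.8,-45,0],[1,-2.3,2.8,-65,0],[1,-2.3,2.8,-77,0],[1,-2.3,2.8,-82,0],[1,-2.3,2.8,-82,0],[1,-2.3,2.8,-82,0],[1,-2.3,2.8,-82,0]]'; python3 - <<'E'
from h import *
s=sense();print(s['time_s'],s['tcp_pos'],s['wrist_force'])
p=capture("wrist");cv2.imwrite("pics/w3.png",p["image"])
E
```

```text
time_s: 4.8
tcp_pos: [0.5623, 0.0775, 0.2166]
ee_rot: [[0.004, -0.957, 0.29], [0.002, 0.29, 0.957], [-1.0, -0.003, 0.003]]
wrist_force: [0.0, -0.8, -1.1]
gripper_width: 0.999
4.8 [0.5623465  0.07754903 0.21659405] [ 0.0183972  -0.8394166  -1.12715243]
```

View pics/w3.png

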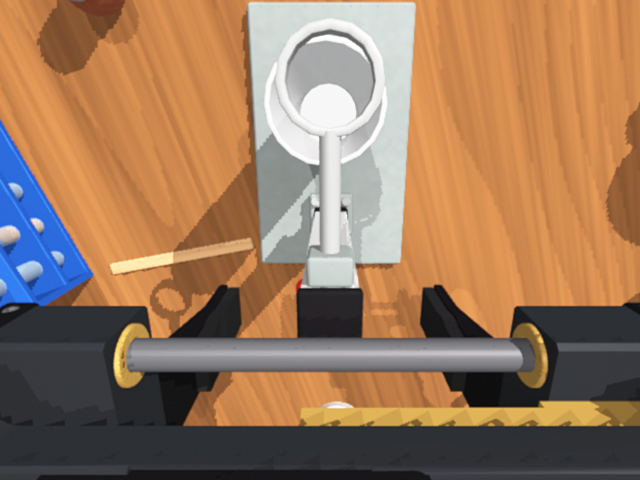

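```bash
python3 - <<'E'
from h import *
for i in range(4):
    p=capture("wrist");s=sense();print(s['time_s'],s['tcp_pos'],s['wrist_force'])
P,C=cloud(p)
g=C.astype(int).max(1)
m=near(P,(.562,.075),.03,.217,.226)&(g<90);print("cap",m.sum(),rect(P[m]),np.median(P[m][:,2]))
for t in ["tube_top","button_tip"]:
    for q in mark_of(p,t)[:2]: print(t,q,world(p,*q["centre"]))
E
```

```text
4.9 [0.56215986 0.07740609 0.21628059] [ 0.00506559  0.1202066  -0.00734254]
4.95 [0.56206587 0.07736091 0.21611426] [ 0.08762037 -0.15183112 -0.24249673]
5.0 [0.5619923  0.07733273 0.21596011] [ 0.70320699 -0.1780448  -0.50825297]
5.05 [0.56193397 0.07729174 0.21582583] [-0.54486393 -0.19928869 -0.06158002]
cap 3146 ((560.2515869140625, 70.16217041015625), (21.88788604736328, 27.564498901367188), 73.9507827758789) 0.2208178101147909
tube_top {'centre': [328.7, 324.2], 'confidence': 0.56} [0.56131513 0.07415947 0.22081696]
```

```bash
python3 -m creep '[[1,-0.5,-2,-8,0],[1,-1,-3.5,-16,0],[1,-1,-3.5,-22,0],[0.6,-1,-3.5,-26,0],[0.6,-1,-3.5,-26,0],[0.6,-1,-3.5,-26,0],[0.6,-1,-3.5,-26,0],[0.6,-1,-3.5,-26,0]]'; python3 - <<'E'
from h import *
p=capture("wrist");cv2.imwrite("pics/w4.png",p["image"])
p=capture("scene");cv2.imwrite("pics/s4.png",cv2.resize(p["image"][150:300,230:430],None,fx=4,fy=4))
s=sense();print(s['time_s'],s['tcp_pos'],s['wrist_force'],s["gripper_width"])
E
```

```text
time_s: 5.95
tcp_pos: [0.561, 0.0739, 0.1899]
ee_rot: [[0.002, -0.957, 0.291], [0.001, 0.291, 0.957], [-1.0, -0.002, 0.002]]
wrist_force: [-0.2, -0.4, -0.1]
gripper_width: 0.65
6.05 [0.56096579 0.07385124 0.18988427] [-0.58361477 -0.31087982 -0.01419649] 0.6174462986756933
```

View pics/w4.png

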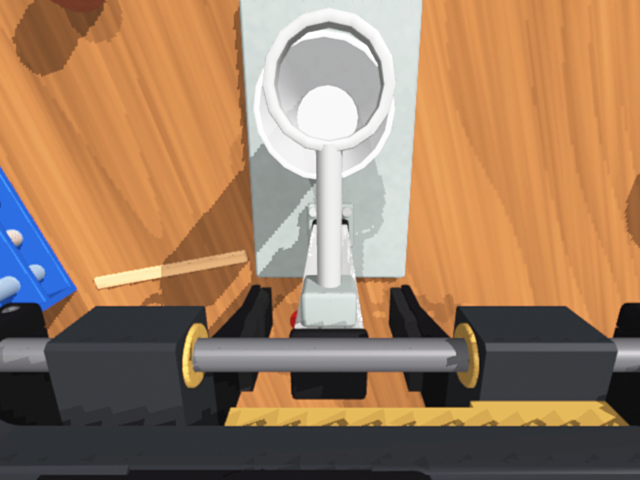

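View pics/s4.png

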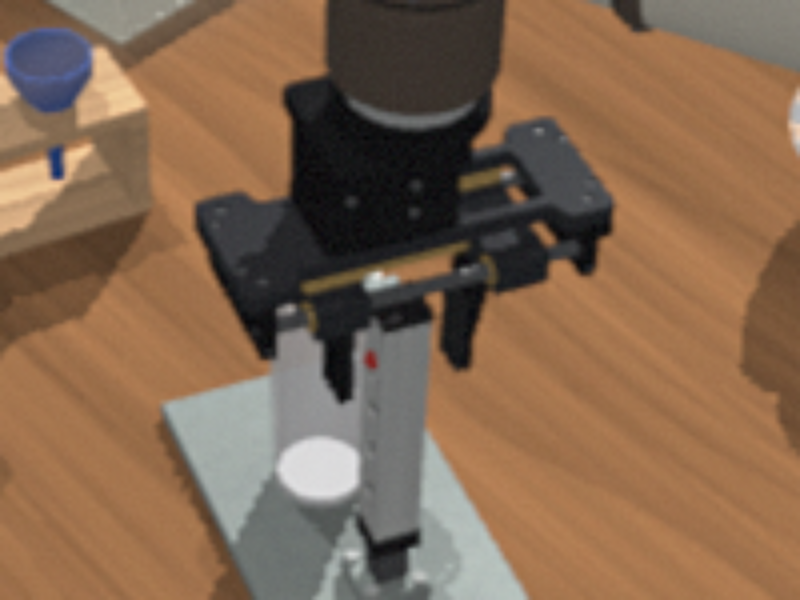

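The fingers straddle the tube evenly: the cap is centred at column 330 and the fingers at 331, and the red button is level with the tips. Closing now.

```bash
python3 -m creep '[[0.45,0,0,0,0],[0.4,0,0,0,0],[0.36,0,0,0,0],[0.33,0,0,0,0],[0.3,0,0,0,0],[0.25,0,0,0,0],[0.2,0,0,0,0],[0.2,0,0,0,0]]'; python3 -m creep '[[0.2,0,0,0,0],[0.2,0,0,0,0],[0.2,0,0,0,0],[0.2,0,0,0,0],[0.2,0,0,0,0],[0.2,0,0,0,0],[0.2,0,0,0,0],[0.2,0,0,0,0]]'; python3 - <<'E'
from h import *
s=sense();print(s['time_s'],s['tcp_pos'],s['wrist_force'],s["gripper_width"]*87,s["moment"])
E
```

```text
time_s: 6.85
tcp_pos: [0.5618, 0.0737, 0.19]
ee_rot: [[0.004, -0.957, 0.291], [0.001, 0.291, 0.957], [-1.0, -0.004, 0.002]]
wrist_force: [4.2, -2.2, -2.9]
gripper_width: 0.316
time_s: 7.65
tcp_pos: [0.5618, 0.0737, 0.1899]
ee_rot: [[0.004, -0.957, 0.291], [0.001, 0.291, 0.957], [-1.0, -0.004, 0.002]]
wrist_force: [3.6, -1.6, -2.9]
gripper_width: 0.316
7.65 [0.56177072 0.07366209 0.18991503] [ 3.63135493 -1.56790401 -2.94891   ] 27.467890254066244 [-0.44660808 -1.04712267 -0.05033464]
```

```bash
python3 - <<'E'
from h import *
p=capture("wrist");cv2.imwrite("pics/w5.png",cv2.resize(p["image"][250:430,200:460],None,fx=3,fy=3))
p=capture("scene");cv2.imwrite("pics/s5.png",cv2.resize(p["image"][200:280,280:380],None,fx=8,fy=7))
E
```

```text
(no output)
```

View pics/w5.png

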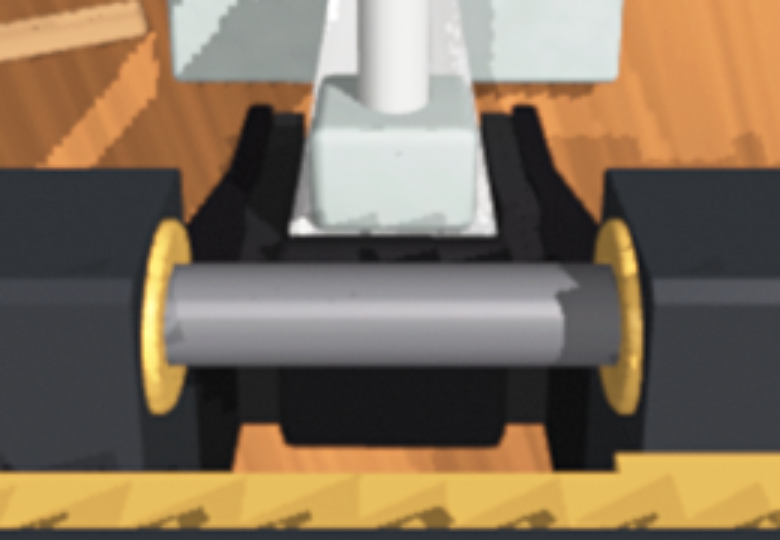

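View pics/s5.png

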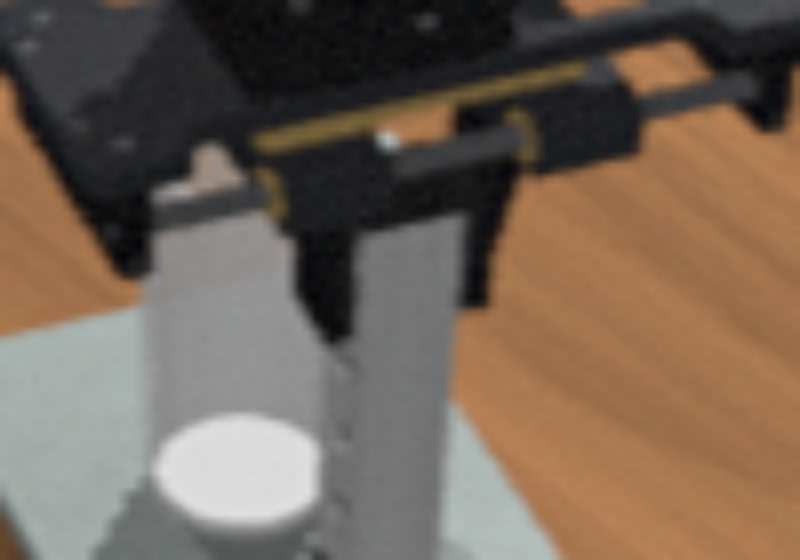

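Closing stopped at 27.5 mm instead of 25, so the pads may be resting on the 28 mm cap. I regrip 4 mm lower.

```bash
python3 -m creep '[[0.4,0,0,0,0],[0.45,-0.3,0,0,0],[0.45,-0.3,0,-2,0],[0.45,-0.3,0,-4,0],[0.45,-0.3,0,-4,0],[0.3,-0.3,0,-4,0],[0.2,-0.3,0,-4,0],[0.2,-0.3,0,-4,0]]';python3 -m creep '[[0.2,0,0,0,0],[0.2,0,0,0,0],[0.2,0,0,0,0],[0.2,0,0,0,0],[0.2,0,0,0,0],[0.2,0,0,0,0],[0.2,0,0,0,0],[0.2,0,0,0,0]]'; python3 - <<'E'
from h import *
s=sense();print(s['time_s'],s['tcp_pos'],s['wrist_force'],s["gripper_width"]*87,s["moment"])
E
```

```text
time_s: 8.55
tcp_pos: [0.5618, 0.0736, 0.1859]
ee_rot: [[0.005, -0.957, 0.291], [0.001, 0.291, 0.957], [-1.0, -0.004, 0.003]]
wrist_force: [1.9, -0.8, -2.3]
gripper_width: 0.307
time_s: 9.35
tcp_pos: [0.5619, 0.0736, 0.1859]
ee_rot: [[0.005, -0.957, 0.291], [0.001, 0.291, 0.957], [-1.0, -0.004, 0.003]]
wrist_force: [1.9, -0.4, -1.6]
gripper_width: 0.303
9.35 [0.56186349 0.07361554 0.18585599] [ 1.8842772  -0.42236213 -1.58277977] 26.332163683166044 [-0.11998979 -0.49434582 -0.0462992 ]
```

```bash
python3 -m creep '[[0.4,0,0,0,0],[0.45,-0.3,0,0,0],[0.45,-0.5,0,-2,0],[0.45,-0.5,0,-3,0],[0.45,-0.5,0,-3,0],[0.3,-0.5,0,-3,0],[0.1,-0.5,0,-3,0],[0.1,-0.5,0,-3,0]]';python3 -m creep '[[0.1,0,0,0,0],[0.1,0,0,0,0],[0.1,0,0,0,0],[0.1,0,0,0,0],[0.1,0,0,0,0],[0.1,0,0,0,0],[0.1,0,0,0,0],[0.1,0,0,0,0]]'; python3 - <<'E'
from h import *
s=sense();print(s['time_s'],s['tcp_pos'],s['wrist_force'],s["gripper_width"]*87,s["moment"])
E
```

```text
time_s: 10.15
tcp_pos: [0.5616, 0.0736, 0.1826]
ee_rot: [[0.005, -0.957, 0.291], [0.001, 0.291, 0.957], [-1.0, -0.004, 0.003]]
wrist_force: [4.0, -1.5, -0.7]
gripper_width: 0.285
time_s: 10.95
tcp_pos: [0.5616, 0.0736, 0.1826]
ee_rot: [[0.005, -0.957, 0.291], [0.001, 0.291, 0.957], [-1.0, -0.004, 0.003]]
wrist_force: [2.2, -0.0, -1.0]
gripper_width: 0.288
10.95 [0.56164813 0.07362236 0.18258346] [ 2.23587995 -0.02672156 -1.04117939] 25.042785415743218 [ 0.11062743 -0.16931538  0.02817124]
```

The width is now 25.0 mm, so the button is flush. Lift gently and watch the force.

```bash
python3 -m creep '[[0.1,0,0,0.5,0],[0.1,0,0,1,0],[0.1,0,0,1.5,0],[0.1,0,0,2,0],[0.1,0,0,2.5,0],[0.1,0,0,3,0],[0.1,0,0,3,0],[0.1,0,0,3,0]]'; python3 - <<'E'
from h import *
p=capture("scene");cv2.imwrite("pics/s6.png",cv2.resize(p["image"][190:290,270:390],None,fx=6,fy=6))
s=sense();print(s['time_s'],s['tcp_pos'],s['wrist_force'],s["gripper_width"]*87,s["moment"])
E
```

```text
time_s: 11.75
tcp_pos: [0.5616, 0.0736, 0.184]
ee_rot: [[0.004, -0.957, 0.292], [0.002, 0.292, 0.957], [-1.0, -0.004, 0.003]]
wrist_force: [7.4, -1.6, -8.4]
gripper_width: 0.286
11.8 [0.56160301 0.07363168 0.18403546] [ 6.34343268 -0.89577864 -9.12945711] 24.679178593601865 [ 0.00929823 -1.17622194 -0.02295134]
```

View pics/s6.png

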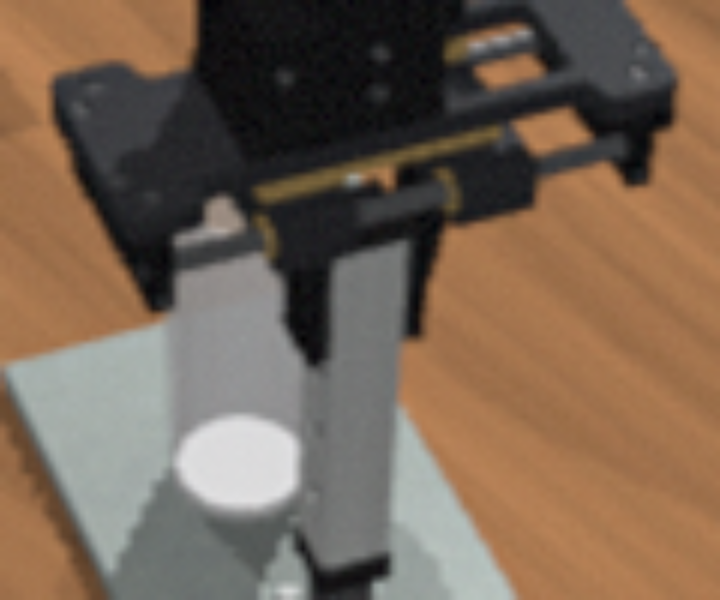

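```bash
python3 -m creep '[[0.1,0,0,1.5,0],[0.1,0,0,2,0],[0.1,0,0,2.5,0],[0.1,0,0,3,0],[0.1,0,0,3.5,0],[0.1,0,0,3.5,0],[0.1,0,0,3.5,0],[0.1,0,0,3.5,0]]'; python3 - <<'E'
from h import *
s=sense();print(s['time_s'],s['tcp_pos'],s['wrist_force'],s["gripper_width"]*87,s["moment"])
E
```

```text
time_s: 12.6
tcp_pos: [0.5616, 0.0736, 0.1859]
ee_rot: [[0.003, -0.956, 0.292], [0.002, 0.292, 0.956], [-1.0, -0.003, 0.003]]
wrist_force: [7.2, -1.8, -9.3]
gripper_width: 0.283
12.6 [0.56162849 0.07360241 0.18585105] [ 7.16947585 -1.80279604 -9.2784889 ] 24.66343922587683 [-0.07409605 -1.29960529  0.00764909]
```

```bash
python3 -m creep '[[0.1,0,0,3,0],[0.1,0,0,6,0],[0.1,0,0,9,0],[0.1,0,0,12,0],[0.1,0,0,15,0],[0.1,0,0,18,0],[0.1,0,0,19,0],[0.1,0,0,19,0]]'; python3 - <<'E'
from h import *
p=capture("scene");cv2.imwrite("pics/s7.png",cv2.resize(p["image"][190:290,270:390],None,fx=6,fy=6))
s=sense();print(s['time_s'],s['tcp_pos'],s['wrist_force'],s["gripper_width"]*87,s["moment"])
E
```

```text
time_s: 13.4
tcp_pos: [0.5617, 0.0736, 0.2037]
ee_rot: [[0.003, -0.956, 0.292], [0.002, 0.292, 0.956], [-1.0, -0.002, 0.003]]
wrist_force: [5.7, -1.1, -6.8]
gripper_width: 0.285
13.45 [0.5616302  0.07363971 0.20371505] [ 5.4578718  -1.13054593 -7.58132171] 24.750200971460362 [-0.03946085 -1.03063789 -0.0134791 ]
```

View pics/s7.png

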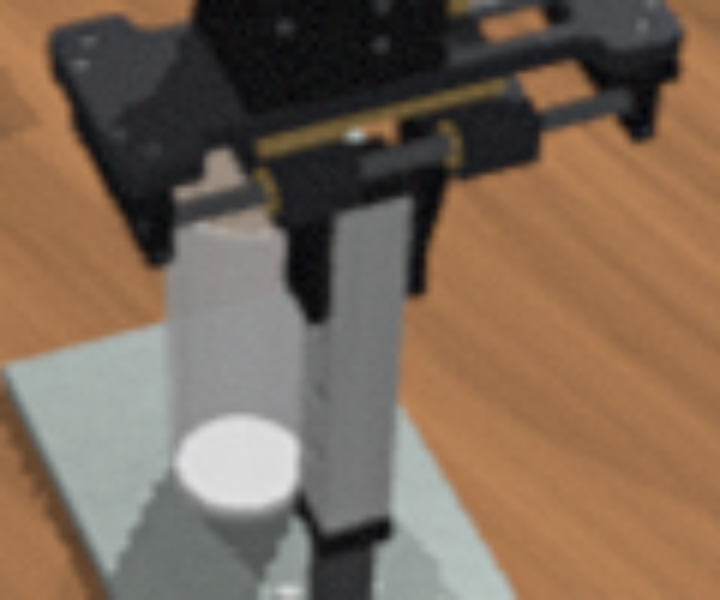

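The tube is rising with the hand: its lower collar has moved up and it is about 21 mm above the start. I approach the hole in small steps.

```bash
python3 -m creep '[[0.1,0,0,2,0],[0.1,0,0,3,0],[0.1,0,0,4,0],[0.1,0,0,4,0],[0.1,0,0,4,0],[0.1,0,0,4,0],[0.1,0,0,4,0],[0.1,0,0,4,0]]'; python3 -m creep '[[0.1,0,0,1.3,0],[0.1,0,0,1.5,0],[0.1,0,0,1.5,0],[0.1,0,0,1.5,0],[0.1,0,0,1.5,0],[0.1,0,0,1.5,0],[0.1,0,0,1.5,0],[0.1,0,0,1.5,0]]'; python3 -m creep '[[0.1,0,0,1.3,0],[0.1,0,0,1.5,0],[0.1,0,0,1.5,0],[0.1,0,0,1.5,0],[0.1,0,0,1.5,0],[0.1,0,0,1.5,0],[0.1,0,0,1.5,0],[0.1,0,0,1.5,0]]'
```

```text
time_s: 14.25
tcp_pos: [0.5617, 0.0736, 0.2067]
ee_rot: [[0.003, -0.956, 0.292], [0.002, 0.292, 0.956], [-1.0, -0.002, 0.002]]
wrist_force: [5.4, -1.4, -7.7]
gripper_width: 0.286
time_s: 15.05
tcp_pos: [0.5617, 0.0736, 0.2072]
ee_rot: [[0.002, -0.956, 0.292], [0.002, 0.292, 0.956], [-1.0, -0.002, 0.002]]
wrist_force: [4.8, -1.9, -8.4]
gripper_width: 0.285
time_s: 15.85
tcp_pos: [0.5617, 0.0736, 0.2084]
ee_rot: [[0.002, -0.956, 0.292], [0.002, 0.292, 0.956], [-1.0, -0.001, 0.002]]
wrist_force: [4.0, -1.6, -8.4]
gripper_width: 0.289
```

```bash
python3 -m creep '[[0.1,0,0,1.5,0],[0.1,0,0,1.7,0],[0.1,0,0,1.7,0],[0.1,0,0,1.7,0],[0.1,0,0,1.7,0],[0.1,0,0,1.7,0],[0.1,0,0,1.7,0],[0.1,0,0,1.7,0]]'
```

```text
time_s: 16.65
tcp_pos: [0.5617, 0.0736, 0.21]
ee_rot: [[0.002, -0.956, 0.292], [0.002, 0.292, 0.956], [-1.0, -0.001, 0.002]]
wrist_force: [5.0, -1.5, -7.6]
gripper_width: 0.282
```

```bash
python3 -m creep '[[0.1,0,0,1.5,0],[0.1,0,0,1.7,0],[0.1,0,0,1.7,0],[0.1,0,0,1.7,0],[0.1,0,0,1.7,0],[0.1,0,0,1.7,0],[0.1,0,0,1.7,0],[0.1,0,0,1.7,0]]'
```

```text
time_s: 17.45
tcp_pos: [0.5617, 0.0736, 0.2122]
ee_rot: [[0.003, -0.956, 0.292], [0.002, 0.292, 0.956], [-1.0, -0.002, 0.003]]
wrist_force: [1.0, -0.6, 0.6]
gripper_width: 0.285
```

The vertical force jumped from -7.6 to +0.6 N at 29.6 mm, so the dome is entering the hole. I take a look.

```bash
python3 - <<'E'
from h import *
p=capture("scene");cv2.imwrite("pics/s8.png",cv2.resize(p["image"][205:265,290:370],None,fx=10,fy=10,interpolation=cv2.INTER_CUBIC))
s=sense();print(s['time_s'],s['tcp_pos'],s['wrist_force'],s["gripper_width"]*87,s["moment"])
E
```

```text
17.5 [0.56168949 0.07363552 0.21218208] [ 1.45721716 -0.96820279  0.3354761 ] 24.750913550398412 [ 0.09910905 -0.06591438  0.04401716]
```

View pics/s8.png

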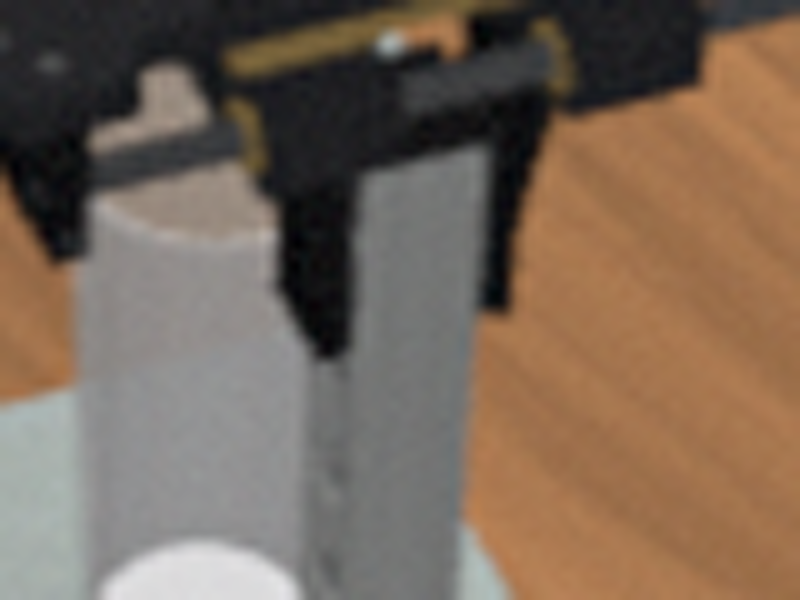

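```bash
python3 -m creep '[[0.1,0,0,0.5,0],[0.1,0,0,0.8,0],[0.1,0,0,0.8,0],[0.1,0,0,0.8,0],[0.1,0,0,0.8,0],[0.1,0,0,0.8,0],[0.1,0,0,0.8,0],[0.1,0,0,0.8,0]]';  python3 - <<'E'
from h import *
p=capture("scene");cv2.imwrite("pics/s9.png",cv2.resize(p["image"][205:265,290:370],None,fx=10,fy=10,interpolation=cv2.INTER_CUBIC))
s=sense();print(s['time_s'],s['tcp_pos'],s['wrist_force'],s["gripper_width"]*87,s["moment"])
E
```

```text
time_s: 18.3
tcp_pos: [0.5617, 0.0736, 0.213]
ee_rot: [[0.002, -0.956, 0.292], [0.002, 0.292, 0.956], [-1.0, -0.002, 0.003]]
wrist_force: [3.2, -0.2, -4.6]
gripper_width: 0.287
18.35 [0.56164791 0.07361284 0.21297651] [ 4.2034008  -1.13904963 -5.86324179] 24.933655046292895 [-0.07764821 -0.91354399 -0.01626203]
```

View pics/s9.png

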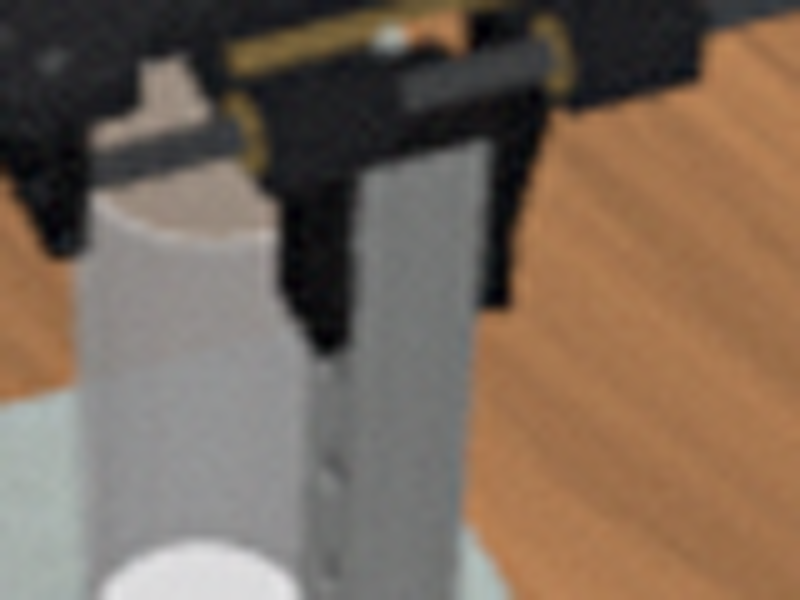

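```bash
python3 - <<'E'
from h import *
p=capture("scene")
for pr in (12.5,17.5):print(proj(p,(.5645+pr*.956e-3,.0736-pr*.292e-3,.185)))
im=p["image"][225:255,312:332].astype(int)
r=im[...,2]-im[...,1]
print(r.max(),np.unravel_index(r.argmax(),r.shape))
print(r[8:22,4:16])
a=cv2.imread("pics/scene0.png")[225:255,312:332].astype(int);r=a[...,2]-a[...,1];print(r.max(),np.unravel_index(r.argmax(),r.shape))
s=sense();print(s['tcp_pos'],s['wrist_force'])
for q in mark_of(p,"button_tip")[:3]:print(q)
q=capture("wrist");cv2.imwrite("pics/w9.png",q["image"])
E
```

```text
(np.float64(322.31058528199037), np.float64(239.36815274254897))
(np.float64(320.0020053008427), np.float64(239.9901962372232))
16 (np.int64(0), np.int64(3))
[[ 6  3  2  1  1  3 -1  2  0 -1  0 -1]
 [ 7  4  2 -1 -3  1  2  0  0  0 -1 -2]
 [ 5  3  2  2  1 -4 -2  2 -1 -3  1 -2]
 [ 4  4  2  2  2 -1  1 -1  3 -2 -2 -1]
 [ 5  1  0  4  0  2 -2 -1  3 -1 -2 -1]
 [ 3 -1  1  0  0  1  0 -2  0 -2 -1 -1]
 [-1 -1  0  0  1  1  0 -1  0  0 -2 -2]
 [-2 -1  1  0  0  0 -1 -2  0  0 -1 -2]
 [ 1  0  0  2  0  1 -2  1 -1  0 -3 -1]
 [ 0 -1 -1 -1  2  0  0 -1  0  0 -2 -2]
 [ 1  1  0  0  0  0 -1  0  0 -1 -1 -3]
 [ 2 -2  0  3  1  0 -1 -1 -1 -2  0  0]
 [-1  0  1  0  2 -1 -1 -1 -2 -1  0 -2]
 [-1  0  0  1 -1  0 -2  0 -2 -2  0 -2]]
115 (np.int64(14), np.int64(10))
[0.56164899 0.07363988 0.2130222 ] [ 4.01738242 -1.21602151 -5.62339382]
```

View pics/w9.png

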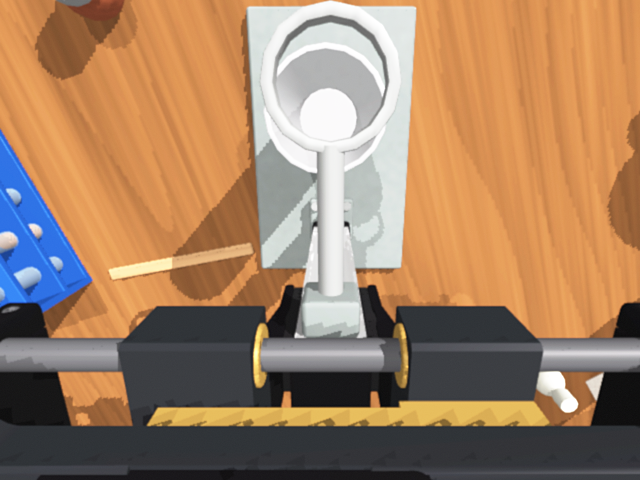

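```bash
python3 -m creep '[[0.1,0,0,1,0],[0.1,0,0,1.3,0],[0.1,0,0,1.3,0],[0.1,0,0,1.3,0],[0.1,0,0,1.3,0],[0.1,0,0,1.3,0],[0.1,0,0,1.3,0],[0.1,0,0,1.3,0]]';  python3 - <<'E'
from h import *
p=capture("scene");cv2.imwrite("pics/s10.png",cv2.resize(p["image"][205:265,290:370],None,fx=10,fy=10,interpolation=cv2.INTER_CUBIC))
s=sense();print(s['time_s'],s['tcp_pos'],s['wrist_force'],s["gripper_width"]*87,s["moment"])
E
```

```text
time_s: 19.3
tcp_pos: [0.5617, 0.0736, 0.2157]
ee_rot: [[0.003, -0.956, 0.292], [0.002, 0.292, 0.956], [-1.0, -0.003, 0.003]]
wrist_force: [-0.0, 0.2, 6.1]
gripper_width: 0.287
19.35 [0.56165841 0.07360641 0.21575111] [-0.80595629 -0.43392489  6.79081706] 24.43251081991382 [ 0.28274221  0.79092672 -0.02666956]
```

View pics/s10.png

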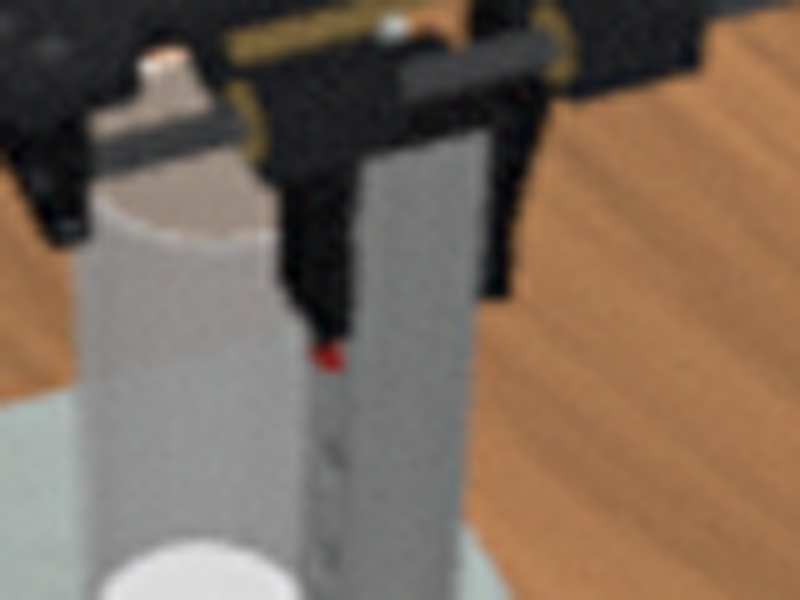

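The red button now shows below the fingertip at (325,357) in the crop. The tube jumped to +33.2 mm with +6.8 N upward, so the dome is pushing it up and is not fully out yet. I follow it upward a little.

```bash
python3 -m creep '[[0.1,0,0,0.4,0],[0.1,0,0,0.8,0],[0.1,0,0,0.8,0],[0.1,0,0,0.8,0],[0.1,0,0,0.8,0],[0.1,0,0,0.8,0],[0.1,0,0,0.8,0],[0.1,0,0,0.8,0]]';  python3 - <<'E'
from h import *
p=capture("scene");cv2.imwrite("pics/s11.png",cv2.resize(p["image"][205:265,290:370],None,fx=10,fy=10,interpolation=cv2.INTER_CUBIC))
s=sense();print(s['time_s'],s['tcp_pos'],s['wrist_force'],s["gripper_width"]*87,s["moment"])
E
```

```text
time_s: 20.15
tcp_pos: [0.5616, 0.0736, 0.2161]
ee_rot: [[0.003, -0.956, 0.292], [0.002, 0.292, 0.956], [-1.0, -0.002, 0.003]]
wrist_force: [3.5, -0.9, -5.5]
gripper_width: 0.284
20.2 [0.56161549 0.07361906 0.21612409] [ 3.9411499  -0.63855604 -5.75685106] 24.82140969069944 [ 0.03274834 -0.76852792 -0.01498486]
```

View pics/s11.png

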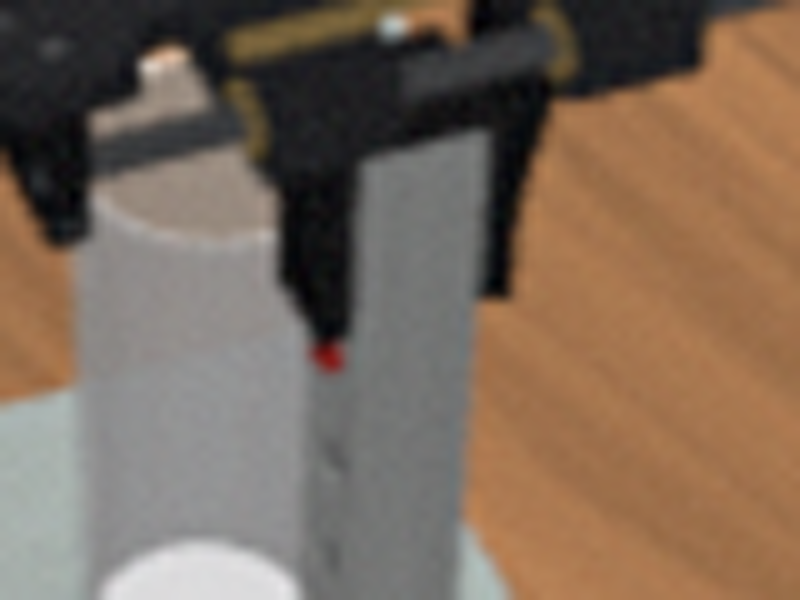

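```bash
python3 -m creep '[[0.1,0,0,-0.3,0],[0.1,0,0,-0.6,0],[0.1,0,0,-0.9,0],[0.1,0,0,-0.9,0],[0.1,0,0,-0.9,0],[0.1,0,0,-0.9,0],[0.1,0,0,-0.9,0],[0.1,0,0,-0.9,0]]'
```

```text
time_s: 21.0
tcp_pos: [0.5616, 0.0736, 0.2158]
ee_rot: [[0.003, -0.957, 0.292], [0.002, 0.292, 0.957], [-1.0, -0.003, 0.003]]
wrist_force: [0.6, 0.4, 3.9]
gripper_width: 0.284
```

```bash
python3 -m creep '[[0.1,0,0,-0.7,0],[0.1,0,0,-1.0,0],[0.1,0,0,-1.3,0],[0.1,0,0,-1.5,0],[0.1,0,0,-1.7,0],[0.1,0,0,-1.7,0],[0.1,0,0,-1.7,0],[0.1,0,0,-1.7,0]]'; python3 -c "
from h import *
s=sense();print(s['tcp_pos'],s['wrist_force'])"
```

```text
time_s: 21.8
tcp_pos: [0.5617, 0.0736, 0.2156]
ee_rot: [[0.004, -0.957, 0.291], [0.002, 0.291, 0.957], [-1.0, -0.004, 0.003]]
wrist_force: [-1.9, 0.4, 9.1]
gripper_width: 0.289
[0.56165182 0.07361973 0.21562767] [-1.87336027  0.37487341  9.14515561]
```

```bash
python3 -m creep '[[0.1,0,0,-1.8,0],[0.1,0,0,-2.1,0],[0.1,0,0,-2.4,0],[0.1,0,0,-2.5,0],[0.1,0,0,-2.5,0],[0.1,0,0,-2.5,0],[0.1,0,0,-2.5,0],[0.1,0,0,-2.5,0]]'; python3 -c "
from h import *
p=capture('scene');cv2.imwrite('pics/s12.png',cv2.resize(p['image'][205:265,290:370],None,fx=10,fy=10,interpolation=cv2.INTER_CUBIC))
for i in range(3):
  s=sense();print(s['tcp_pos'],s['wrist_force']);capture('top')"
```

```text
time_s: 22.6
tcp_pos: [0.5617, 0.0736, 0.2155]
ee_rot: [[0.006, -0.957, 0.291], [0.002, 0.291, 0.957], [-1.0, -0.005, 0.003]]
wrist_force: [-2.6, 0.0, 11.9]
gripper_width: 0.287
[0.56165376 0.07363111 0.21548428] [-3.62613249  0.77112116 13.10153434]
[0.56166026 0.07361248 0.21549432] [-3.19311464 -0.13195649 12.26436992]
[0.56164346 0.07362981 0.21549161] [-2.81008577  0.15270953 12.88460242]
```

View pics/s12.png

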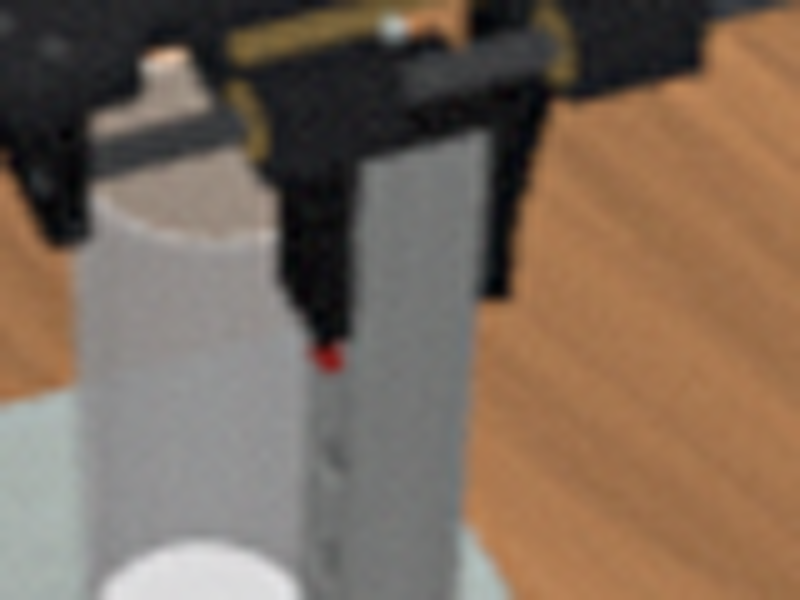

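```bash
python3 -m creep '[[0.1,0,0,-2.7,0],[0.1,0,0,-3,0],[0.1,0,0,-3,0],[0.1,0,0,-3,0],[0.1,0,0,-3,0],[0.1,0,0,-3,0],[0.1,0,0,-3,0],[0.1,0,0,-3,0]]'; python3 -c "
from h import *
s=sense();print(s['tcp_pos'],s['wrist_force'])"
```

```text
time_s: 23.6
tcp_pos: [0.5617, 0.0736, 0.2154]
ee_rot: [[0.007, -0.957, 0.29], [0.002, 0.29, 0.957], [-1.0, -0.006, 0.004]]
wrist_force: [-3.1, 0.6, 14.8]
gripper_width: 0.287
[0.56167946 0.07364045 0.21543886] [-3.10418374  0.57590214 14.77835705]
```

The button carries 14.8 N with no slip. Relax, let go and rise.

```bash
python3 -m creep '[[0.1,0,0,0,0],[0.1,0,0,0,0],[0.3,0,0,0,0],[0.45,0,0,0,0],[0.7,0,0,0,0],[0.7,0,0,0,0],[0.9,0,0,10,0],[1,0,0,30,0]]'; python3 -c "
from h import *
s=sense();print(s['tcp_pos'],s['wrist_force'],s['gripper_width'])"
```

```text
time_s: 24.4
tcp_pos: [0.5609, 0.0734, 0.2446]
ee_rot: [[0.004, -0.957, 0.29], [0.0, 0.29, 0.957], [-1.0, -0.003, 0.001]]
wrist_force: [-0.0, -0.3, 0.3]
gripper_width: 0.665
[0.56087874 0.07338804 0.24461064] [-0.04525589 -0.33837298  0.29324517] 0.6654209346189991
```

```bash
python3 -m creep '[[1,0,0,45,0],[1,0,-10,60,0],[1,-6,-50,60,0],[1,-13,-98,60,0],[1,-20,-146,60,0],[1,-27,-194,60,0],[1,-34,-242,40,0],[1,-40,-290,20,0]]';  python3 -m creep '[[1,-2,-30,-10,0],[1,-5,-60,-20,0],[1,-5,-85,-30,0],[1,-5,-90,-40,0],[1,-5,-90,-40,0],[1,-5,-90,-40,0],[1,-5,-90,-40,0],[1,-5,-90,-40,0]]';python3 - <<'E'
from h import *
s=sense();print(s['time_s'],s['tcp_pos'],s['wrist_force'])
for n in ["wrist","top","scene"]:
    p=capture(n);cv2.imwrite(f"pics/{n}13.png",p["image"])
    P,C=cloud(p);hsv=cv2.cvtColor(C[None],cv2.COLOR_BGR2HSV)[0]
    m=near(P,(.515,-.305),.06,.105,.130)&(hsv[:,0]>105)&(hsv[:,0]<135)&(hsv[:,1]>90)
    if m.any():
        print(n,m.sum(),P[m].min(0),P[m].max(0),cv2.minEnclosingCircle((P[m][:,:2]*1000).astype(np.float32)))
    for q in look_for(p,"funnel")[:1]:print(q)
    m=near(P,(.565,.073),.03,.24,.27);print("cap",m.sum(),np.median(P[m][:,2]) if m.any() else 0)
E
```

```text
time_s: 25.2
tcp_pos: [0.5214, -0.2141, 0.2677]
ee_rot: [[0.007, -0.957, 0.29], [-0.0, 0.29, 0.957], [-1.0, -0.007, 0.002]]
wrist_force: [0.3, -0.3, 0.5]
gripper_width: 1.001
time_s: 26.0
tcp_pos: [0.5169, -0.3033, 0.2287]
ee_rot: [[0.009, -0.957, 0.289], [-0.001, 0.289, 0.957], [-1.0, -0.008, 0.002]]
wrist_force: [-0.4, -0.7, 0.6]
gripper_width: 1.003
26.0 [ 0.51692525 -0.30327803  0.22869348] [-0.40546245 -0.67522069  0.62139087]
wrist 1501 [ 0.48662964 -0.340285    0.10500213] [ 0.54014921 -0.28605557  0.12064856] ((512.8485717773438, -312.9828186035156), 27.30237579345703)
{'box': [296.7, 192.8, 372.8, 267.2], 'confidence': 0.64}
cap 0 0
top 3 [ 0.52898444 -0.31673659  0.10541254] [ 0.53894105 -0.29213613  0.11621414] ((533.8455200195312, -304.4363708496094), 13.226053237915039)
{'box': [458.4, 250.5, 476.0, 272.3], 'confidence': 0.54}
cap 293 0.2517295895596354
scene 116 [ 0.49054933 -0.34246121  0.10512305] [ 0.54416567 -0.28174653  0.12314509] ((515.6912231445312, -312.8430480957031), 31.118263244628906)
{'box': [231.6, 157.6, 256.5, 192.7], 'confidence': 0.56}
cap 222 0.25135139996281564
```

View pics/wrist13.png

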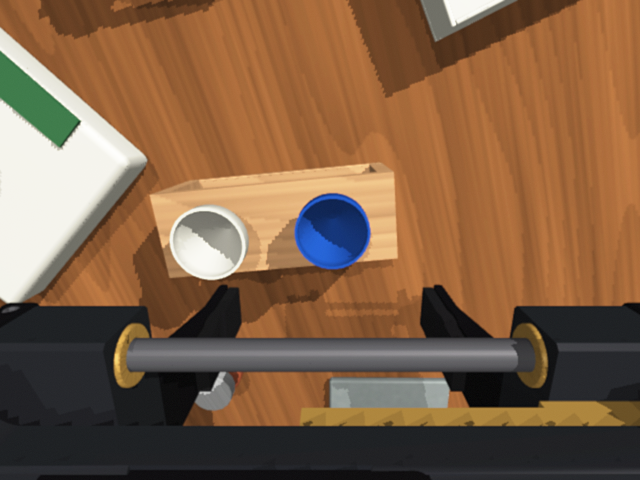

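View pics/scene13.png

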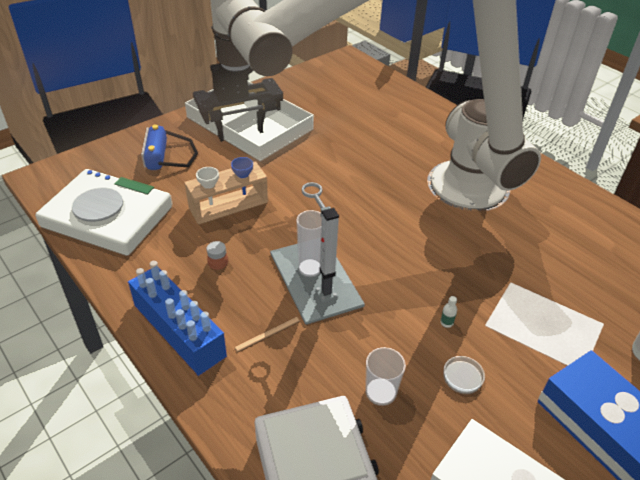

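The blue funnel is at (333,231) in the wrist view, nearly on the fingers' midline, and its rim circle is at (0.513,-0.313). In the scene view the tube stays up with its cap at 0.252 m. Now I descend around the rim.

```bash
python3 -m creep '[[0.78,-2,-5,-15,0],[0.78,-4,-10,-35,0],[0.78,-4,-10,-55,0],[0.78,-4,-10,-75,0],[0.78,-4,-10,-80,0],[0.78,-4,-10,-80,0],[0.78,-4,-10,-80,0],[0.78,-4,-10,-80,0]]';python3 - <<'E'
from h import *
p=capture("wrist");cv2.imwrite(f"pics/w14.png",p["image"])
s=sense();print(s['time_s'],s['tcp_pos'],s['wrist_force'],s['gripper_width'])
P,C=cloud(p);hsv=cv2.cvtColor(C[None],cv2.COLOR_BGR2HSV)[0]
m=near(P,(.515,-.305),.06,.105,.130)&(hsv[:,0]>105)&(hsv[:,0]<135)&(hsv[:,1]>90)
print(m.sum(),P[m].min(0),P[m].max(0),cv2.minEnclosingCircle((P[m][:,:2]*1000).astype(np.float32)))
E
```

```text
time_s: 27.1
tcp_pos: [0.5133, -0.3141, 0.1492]
ee_rot: [[0.01, -0.957, 0.289], [-0.001, 0.289, 0.957], [-1.0, -0.01, 0.002]]
wrist_force: [0.5, -0.4, -0.2]
gripper_width: 0.779
27.15 [ 0.51311003 -0.31407066  0.14913593] [-0.19167134 -0.50179729  1.33248801] 0.7835809220140464
3269 [ 0.48654    -0.34058409  0.10500044] [ 0.53992331 -0.2870019   0.1207702 ] ((513.216552734375, -313.3406066894531), 27.398984909057617)
```

View pics/w14.png

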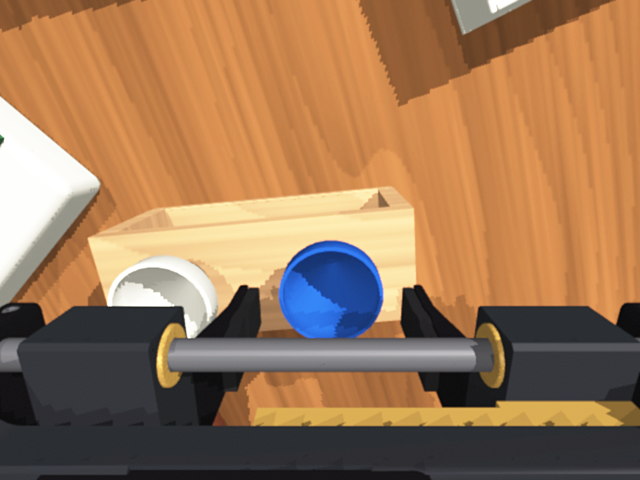

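```bash
python3 -m creep '[[0.78,0,0.5,-10,0],[0.78,0,0.5,-20,0],[0.78,0,0.5,-28,0],[0.78,0,0.5,-34,0],[0.78,0,0.5,-35,0],[0.78,0,0.5,-35,0],[0.7,0,0.5,-35,0],[0.65,0,0.5,-35,0]]';python3 - <<'E'
from h import *
p=capture("wrist");cv2.imwrite(f"pics/w15.png",p["image"])
s=sense();print(s['time_s'],s['tcp_pos'],s['wrist_force'],s['gripper_width'])
E
```

```text
time_s: 27.95
tcp_pos: [0.5134, -0.3137, 0.1146]
ee_rot: [[0.01, -0.957, 0.289], [-0.001, 0.289, 0.957], [-1.0, -0.01, 0.002]]
wrist_force: [-0.1, 0.1, -0.2]
gripper_width: 0.691
28.0 [ 0.51333292 -0.3136641   0.11455499] [-1.05829191  0.40934115  0.40252927] 0.6801559889822005
```

View pics/w15.png

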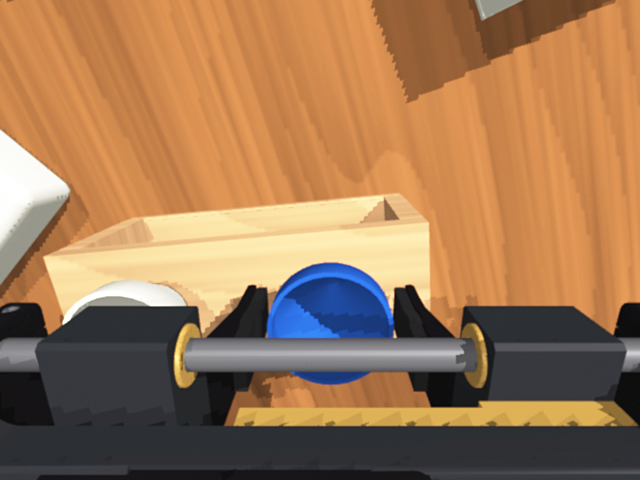

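The blue rim sits centred between the pads (267–395) with nothing touching. Grip and lift.

```bash
python3 -m creep '[[0.62,0,0,0,0],[0.58,0,0,0,0],[0.5,0,0,0,0],[0.5,0,0,0,0],[0.5,0,0,2,0],[0.5,0,0,10,0],[0.5,0,0,20,0],[0.5,0,0,30,0]]';python3 - <<'E'
from h import *
p=capture("wrist");cv2.imwrite(f"pics/w16.png",p["image"])
s=sense();print(s['time_s'],s['tcp_pos'],s['wrist_force'],s['gripper_width']*87)
E
```

```text
time_s: 28.8
tcp_pos: [0.5135, -0.3137, 0.1457]
ee_rot: [[0.011, -0.957, 0.289], [-0.002, 0.289, 0.957], [-1.0, -0.011, 0.002]]
wrist_force: [0.8, -0.3, 0.0]
gripper_width: 0.612
28.85 [ 0.51457146 -0.31428924  0.14778483] [ 0.36921107 -0.14283259  1.36561931] 53.36013236657124
```

View pics/w16.png

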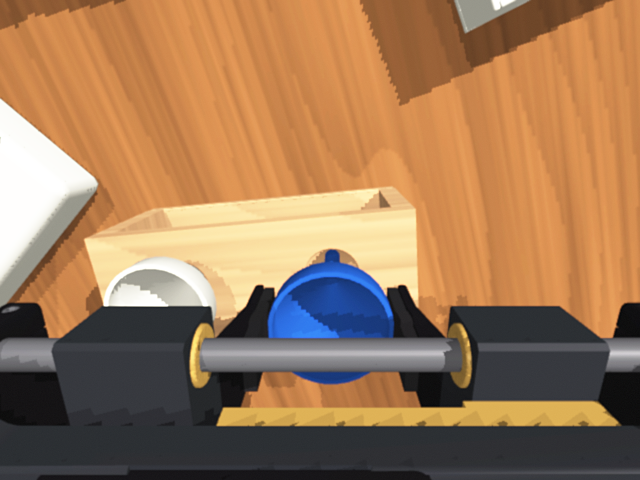

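```bash
python3 -m creep '[[0.5,0,0,40,0],[0.5,0,0,85,0],[0.5,0,0,130,0],[0.5,0,15,170,0],[0.5,3,45,200,0],[0.5,6,80,215,0],[0.5,9,120,220,0],[0.5,12,160,220,0]]';python3 -c "
from h import *
s=sense();print(s['time_s'],s['tcp_pos'],s['wrist_force'],s['gripper_width']*87,np.degrees(np.arctan2(s['ee_rot'][1,1],s['ee_rot'][0,1])))"
```

```text
time_s: 29.65
tcp_pos: [0.5266, -0.1531, 0.3698]
ee_rot: [[0.018, -0.957, 0.29], [-0.003, 0.29, 0.957], [-1.0, -0.018, 0.002]]
wrist_force: [0.7, 0.5, -1.5]
gripper_width: 0.612
29.65 [ 0.52662456 -0.15308327  0.36984401] [ 0.65229902  0.4868896  -1.49447254] 53.20869586893617 163.16401447442635
```

```bash
python3 -m creep '[[0.5,2,35,0,0],[0.5,4,75,0,0],[0.5,6,110,0,0],[0.5,7,130,0,0],[0.5,7.4,136,0,0],[0.5,7.4,136,0,0],[0.5,7.4,136,0,0],[0.5,7.4,136,0,0]]';python3 - <<'E'
from h import *
s=sense();print(s['time_s'],s['tcp_pos'],s['wrist_force'],s['gripper_width']*87,np.degrees(np.arctan2(s['ee_rot'][1,1],s['ee_rot'][0,1])),s['ee_rot'][:,0])
for n in ["wrist","top","scene"]:
    p=capture(n);cv2.imwrite(f"pics/{n}17.png",p["image"])
    P,C=cloud(p)
    m=near(P,(.535,-.017),.05,.232,.252)&(C.astype(int).min(1)>60);
    if m.sum()>5:print(n,m.sum(),rect(P[m]),P[m].max(0),np.median(P[m][:,2]))
E
```

```text
time_s: 30.45
tcp_pos: [0.5339, -0.0181, 0.3699]
ee_rot: [[0.018, -0.957, 0.291], [-0.004, 0.291, 0.957], [-1.0, -0.018, 0.002]]
wrist_force: [-0.1, -0.3, -0.7]
gripper_width: 0.606
30.45 [ 0.53393003 -0.01806711  0.36994124] [-0.07043456 -0.29978825 -0.66216459] 52.73375673147402 163.08120043276412 [ 0.01820683 -0.00358573 -0.99982781]
wrist 824 ((532.7630615234375, -18.687801361083984), (38.93052673339844, 41.421356201171875), 70.77643585205078) [0.55388511 0.00304195 0.24393848] 0.2414144154541457
scene 199 ((536.4495849609375, -5.442497253417969), (41.796688079833984, 66.9367446899414), 4.385658264160156) [0.55821557 0.0292187  0.24507476] 0.2388834720006089
```

View pics/wrist17.png

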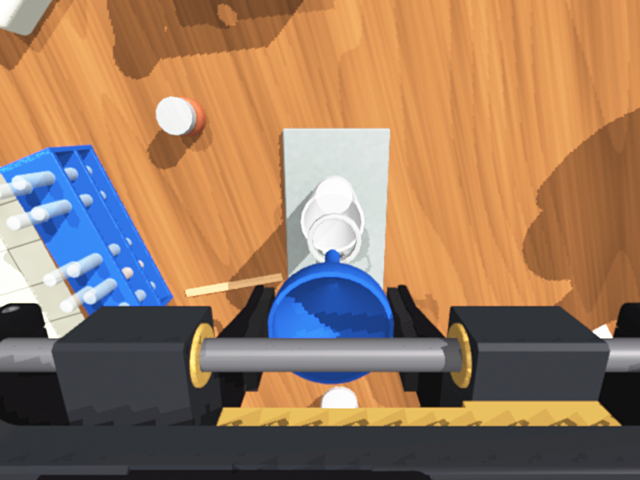

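View pics/scene17.png

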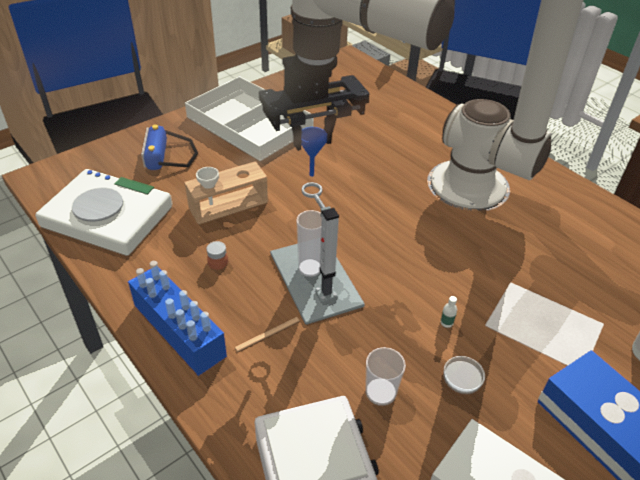

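Funnel stem is just above the ring. In the wrist frame the ring is centred at about (0.533,-0.017). I lower to 15 mm above seating.

```bash
python3 -m creep '[[0.5,-0.5,0.5,-15,0],[0.5,-1,1,-35,0],[0.5,-1,1,-55,0],[0.5,-1,1,-70,0],[0.5,-1,1,-80,0],[0.5,-1,1,-85,0],[0.5,-1,1,-85,0],[0.5,-1,1,-85,0]]';python3 - <<'E'
from h import *
s=sense();print(s['time_s'],s['tcp_pos'],s['wrist_force'],s['gripper_width']*87,s['ee_rot'][:,0])
for n in ["wrist","top","scene"]:
    p=capture(n);cv2.imwrite(f"pics/{n}18.png",p["image"] if n=="wrist" else cv2.resize(p["image"][150:300,250:400],None,fx=4,fy=4,interpolation=cv2.INTER_CUBIC))
E
```

```text
time_s: 31.4
tcp_pos: [0.5335, -0.017, 0.2856]
ee_rot: [[0.02, -0.957, 0.291], [-0.004, 0.291, 0.957], [-1.0, -0.02, 0.002]]
wrist_force: [-0.6, 0.7, 0.8]
gripper_width: 0.607
31.4 [ 0.53345887 -0.0169613   0.28561657] [-0.60636119  0.74899945  0.77471687] 52.78752343784242 [ 0.01952374 -0.00358804 -0.99980296]
```

View pics/wrist18.png

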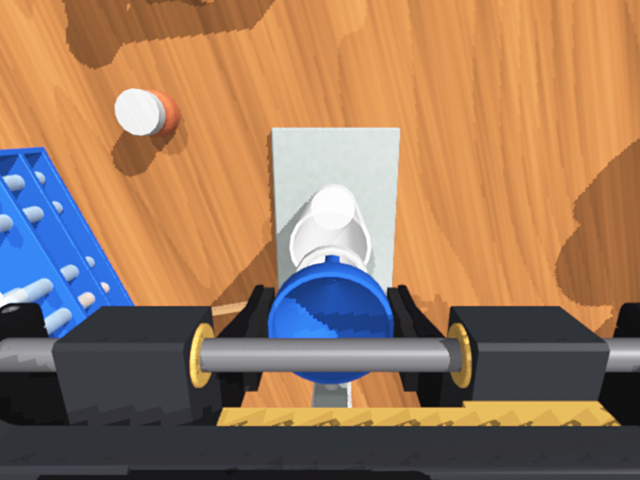

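View pics/scene18.png

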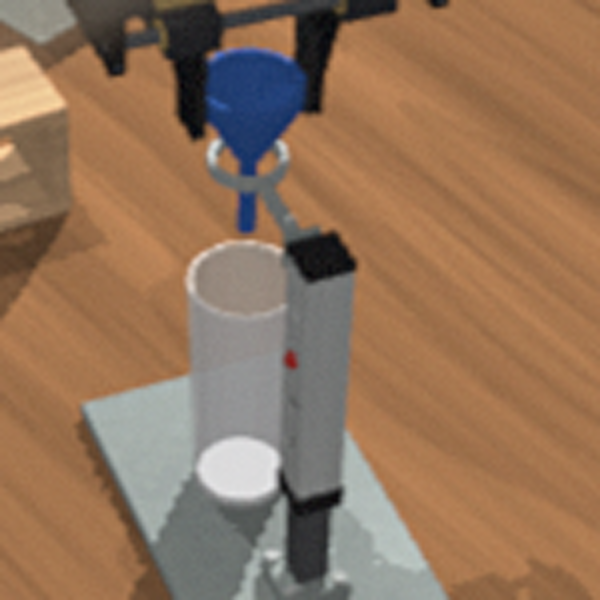

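The stem is inside the ring (247 against the ring centre at 248), and the red button stands out of the next hole at (291,358). Lowering on.

```bash
python3 -m creep '[[0.5,-0.5,0,-4,0],[0.5,-0.5,0,-8,0],[0.5,-0.5,0,-11,0],[0.5,-0.5,0,-13,0],[0.5,-0.5,0,-14,0],[0.5,-0.5,0,-14,0],[0.5,-0.5,0,-14,0],[0.5,-0.5,0,-14,0]]'; python3 -m creep '[[0.5,0,0,-0.5,0],[0.5,0,0,-1,0],[0.5,0,0,-1.5,0],[0.5,0,0,-2,0],[0.5,0,0,-2,0],[0.5,0,0,-2,0],[0.5,0,0,-2,0],[0.5,0,0,-2,0]]'
```

```text
time_s: 32.35
tcp_pos: [0.5329, -0.0168, 0.2718]
ee_rot: [[0.02, -0.957, 0.291], [-0.003, 0.291, 0.957], [-1.0, -0.02, 0.003]]
wrist_force: [0.5, 0.2, -1.2]
gripper_width: 0.615
time_s: 33.15
tcp_pos: [0.533, -0.0168, 0.2698]
ee_rot: [[0.02, -0.957, 0.291], [-0.003, 0.291, 0.957], [-1.0, -0.02, 0.003]]
wrist_force: [0.0, -0.9, -0.2]
gripper_width: 0.609
```

```bash
python3 -m creep '[[0.5,0,0,-0.5,0],[0.5,0,0,-1,0],[0.5,0,0,-1.5,0],[0.5,0,0,-1.5,0],[0.5,0,0,-1.5,0],[0.5,0,0,-1.5,0],[0.5,0,0,-1.5,0],[0.5,0,0,-1.5,0]]'
```

```text
time_s: 33.95
tcp_pos: [0.5331, -0.0169, 0.2684]
ee_rot: [[0.02, -0.957, 0.291], [-0.003, 0.291, 0.957], [-1.0, -0.02, 0.003]]
wrist_force: [1.3, 0.2, 0.7]
gripper_width: 0.611
```

```bash
python3 -m creep '[[0.5,0,0,-0.5,0],[0.5,0,0,-1,0],[0.5,0,0,-1.5,0],[0.5,0,0,-1.5,0],[0.5,0,0,-1.5,0],[0.5,0,0,-1.5,0],[0.5,0,0,-1.5,0],[0.5,0,0,-1.5,0]]'
```

```text
time_s: 34.75
tcp_pos: [0.5333, -0.017, 0.2673]
ee_rot: [[0.021, -0.957, 0.291], [-0.004, 0.291, 0.957], [-1.0, -0.021, 0.003]]
wrist_force: [0.6, -2.3, 2.8]
gripper_width: 0.609
```

```bash
python3 -m creep '[[0.5,0,-0.4,0,0],[0.5,0,-0.8,0,0],[0.5,0,-1,-0.4,0],[0.5,0,-1,-0.8,0],[0.5,0,-1,-0.8,0],[0.5,0,-1,-0.8,0],[0.5,0,-1,-0.8,0],[0.5,0,-1,-0.8,0]]'; python3 -c "
from h import *
s=sense();print(s['wrist_force'],s['moment'])
p=capture('scene');cv2.imwrite('pics/s19.png',cv2.resize(p['image'][150:300,250:400],None,fx=4,fy=4,interpolation=cv2.INTER_CUBIC))"
```

```text
time_s: 35.55
tcp_pos: [0.5335, -0.0178, 0.2666]
ee_rot: [[0.022, -0.957, 0.291], [-0.003, 0.291, 0.957], [-1.0, -0.022, 0.003]]
wrist_force: [0.6, 2.1, 4.2]
gripper_width: 0.61
[0.56185196 2.05999154 4.24816813] [ 0.49728421 -0.15532185 -0.01859111]
```

View pics/s19.png

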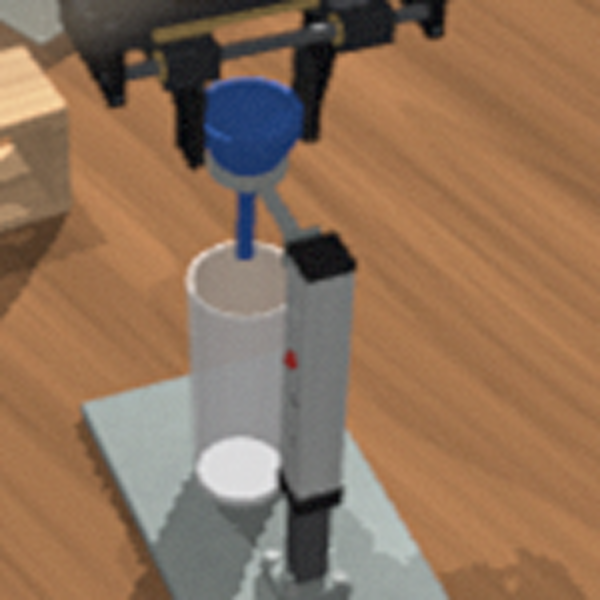

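The funnel is seated with about 4 N of contact. Release gradually, then rise.

```bash
python3 -m creep '[[0.5,0,0.4,0.2,0],[0.5,0,0.4,0.2,0],[0.63,0,0.4,0.2,0],[0.66,0,0.4,0.2,0],[0.7,0,0.4,0.2,0],[0.75,0,0.4,0.2,0],[0.82,0,0.4,0.2,0],[0.85,0,0.4,0.2,0]]'; python3 -c "
from h import *
s=sense();print(s['wrist_force'],s['gripper_width'])
p=capture('wrist');cv2.imwrite('pics/w20.png',p['image'])"
```

```text
time_s: 36.4
tcp_pos: [0.5333, -0.0174, 0.2666]
ee_rot: [[0.021, -0.957, 0.291], [-0.003, 0.291, 0.957], [-1.0, -0.021, 0.003]]
wrist_force: [-0.3, 0.5, -0.1]
gripper_width: 0.817
[-0.27912256  0.49481528 -0.14598132] 0.817262869996573
```

View pics/w20.png

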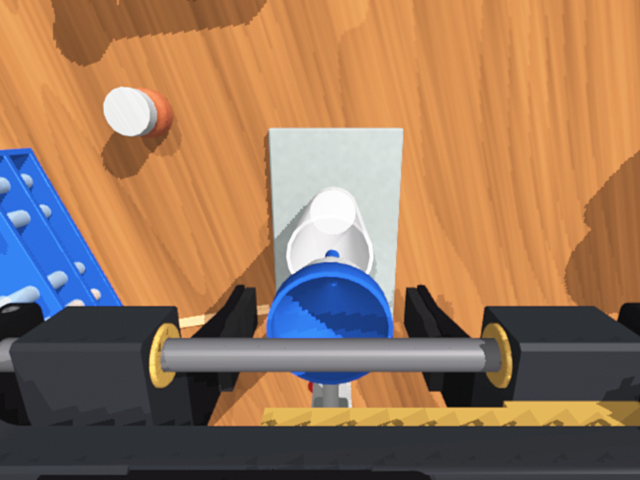

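The pads are clear of the rim on both sides (257 and 405 against 268–392). Rising straight up.

```bash
python3 -m creep '[[0.9,0,0,5,0],[0.9,0,0,15,0],[0.9,0,0,35,0],[0.9,0,0,60,0],[0.9,0,0,85,0],[0.9,0,-10,105,0],[0.9,0,-40,105,0],[0.9,0,-40,105,0]]'; python3 - <<'E'
from h import *
s=sense();print(s['time_s'],s['tcp_pos'],s['wrist_force'])
p=capture('scene');cv2.imwrite('pics/s21.png',cv2.resize(p['image'][130:330,180:420],(800,600),interpolation=cv2.INTER_CUBIC))
P,C=cloud(p);hsv=cv2.cvtColor(C[None],cv2.COLOR_BGR2HSV)[0]
m=near(P,(.535,-.017),.05,.24,.30)&(hsv[:,0]>105)&(hsv[:,0]<135)&(hsv[:,1]>90);print(P[m].min(0),P[m].max(0))
m=near(P,(.565,.073),.03,.24,.27);print("cap",m.sum(),np.median(P[m][:,2]))
E
```

```text
time_s: 37.25
tcp_pos: [0.5335, -0.0591, 0.3735]
ee_rot: [[0.024, -0.956, 0.293], [-0.003, 0.293, 0.956], [-1.0, -0.024, 0.004]]
wrist_force: [0.1, -0.2, -0.5]
gripper_width: 0.9
37.25 [ 0.53345141 -0.05913096  0.37354641] [ 0.06006327 -0.23657054 -0.51272809]
[ 0.50908985 -0.04608338  0.24011992] [0.56464114 0.01220788 0.27244707]
cap 225 0.25087494688893663
```

View pics/s21.png

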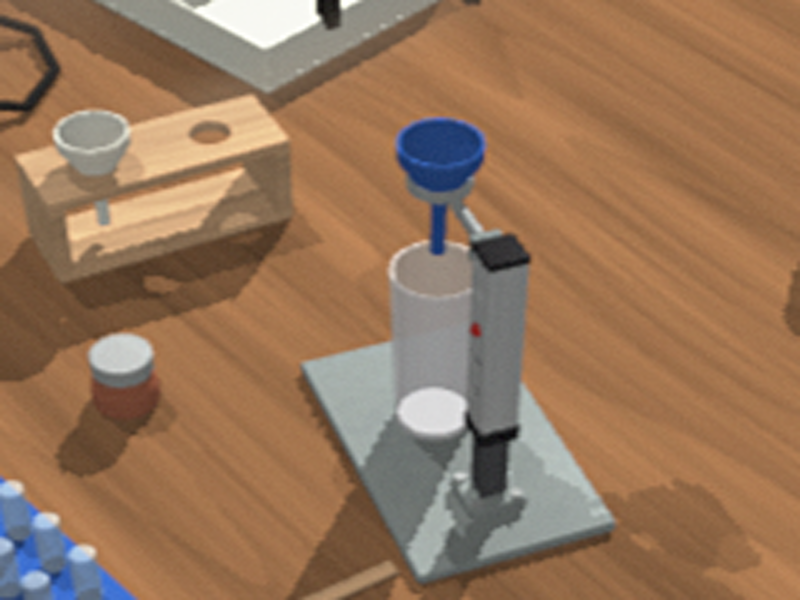

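The blue funnel sits upright in the ring at (440,160). The button is out at (476,330), the white funnel is still in the rack, and the jar and the sample jar stand as before. Handing in.

```bash
python3 -c "
from station import *
print(finish_job())"
```

```text
the job is handed in; nothing more can be done
None
```

The tube now sits one hole higher on the button, and the blue funnel hangs upright in the ring. I handed the job in at about 37 s.

- **Raising the tube:** The first two grips closed only to 27.5 and 26.3 mm, probably because the pads were catching the cap. The third, lower grip closed to 25.0 mm with the button flush. Lifting the tube about 33 mm brought the red button out through the next hole.
- **Load check:** I pushed the tube down with 12 to 15 N for about a second and it moved no more than the hole's play. After I let go, the cap read about 0.251 to 0.252 m, against 0.2183 to 0.2195 m in the same cameras at the start.
- **Funnel:** I gripped it by the rim, centred its stem in the ring, lowered it to about 4 N of contact and released it.
- **Last picture:** The button was out, and the white funnel, jar and sample jar looked unmoved. I didn't re-check the dropper, dish and beaker at the end, and only the stick's tip was in view; the arm did not go near any of them after the start.
- **Departures:** The tool ended tilted about 1.4°, which built up over the moves. During the lift I stopped briefly about 3 mm below the hole, where the force had shifted but the button was not yet out.

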